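# Find the rocking shield cover and clip it home

## Task

One of the four shield covers in the inspection tray is not clipped down. Press with a fingertip near the ends of the covers, one after another, until you find the one that rocks, then press that one down in its middle until it is fully home, level and firm. Do not lift any cover, leave the other things on the bench where they are, and finish clear of everything.

Things in the scene. Friction and masses are not known exactly. Their poses are not given: they have to be found in the camera images.
- cover_1_top (a point): tinplate shield cover, a flat rectangular lid 44 x 70 mm, one of four that look alike. Point: centre of its top face, 33 to 36 mm above the bench; x along its 44 mm side, y along its 70 mm side, z up. True of all four: the boards are bedded at different depths, so height does not tell which cover is loose; a clipped cover lies dead firm when pressed.
- cover_2_top (a point): tinplate shield cover, a flat rectangular lid 44 x 70 mm, one of four that look alike. Point: centre of its top face, 33 to 36 mm above the bench; x along its 44 mm side, y along its 70 mm side, z up. True of all four: if it is the loose one, it rests level on two dimples in the middle of its long sides, 3 mm too high.
- cover_3_top (a point): tinplate shield cover, a flat rectangular lid 44 x 70 mm, one of four that look alike. Point: centre of its top face, 33 to 36 mm above the bench; x along its 44 mm side, y along its 70 mm side, z up. True of all four: if loose, a light press (under 1 N) near a short edge tips it along y by about 0.1 rad; let go, it falls level again.
- cover_4_top (a point): tinplate shield cover, a flat rectangular lid 44 x 70 mm, one of four that look alike. Point: centre of its top face, 33 to 36 mm above the bench; x along its 44 mm side, y along its 70 mm side, z up. True of all four: if loose, pressed in its middle it gives at about 12 N, goes 3 mm straight down and stays; a light press at an end does not clip it.
- tray: shallow grey plastic tray, 202 x 262 mm over its rim, 28 mm high, fixed to the bench. Firm black foam (top 24 mm up) holds four green boards, two by two, 86 mm apart along x and 116 mm along y, each with a cover in its middle. Origin on the bench under its centre, x along its short side, y along its long side, parallel to the covers' axes
- tweezers: steel tweezers lying on the bench beside the tray, 128 x 14 x 8 mm, origin underneath the middle; loose, to be left alone
- flux: amber bottle with a white cap standing beside the tray, 38 mm diameter, 85 mm tall, origin under its centre; loose, to be left alone
- spool: small black spool of bright solder wire standing on its flange beside the tray, 52 mm diameter, 42 mm high, origin under its centre; loose, to be left alone
- brush: bench brush with a black handle lying beyond the tray, 160 mm long, under 35 mm high, origin underneath near its middle, handle to its -x; loose, to be left alone
Not all that is in view belongs to the job. Leave any turquoise look-alike of the part that bears cover_4_top alone. Leave any black look-alike of the part that bears cover_1_top alone.

How it is judged:
By the outcome, as a careful person would: the job done as asked, in the order asked, and still so for the second after the job is handed in, with the robot touching nothing.
It also fails if it takes over 48 s, if anything falls off the work surface, if the arm or the gripper's body presses on something with over 40 N, if the wrist force passes 120 N, or if a joint passes its speed limit or range.

## Robot

A 6-joint arm with a two-finger parallel gripper is mounted at the origin on the work surface. World frame = base frame: x ahead of the robot, y to its left, z up, the work surface at z = 0. Lengths are in m, angles in rad, forces in N, time in s.
With the tool pointing down it reaches from about 0.3 to 0.825 m from the base axis. Payload 5.4 kg.
Tool frame: the origin (TCP) lies on the centre line of the jaws, within the pads' length; the fingertips stand 25 mm ahead of it and the grasp point (between the pads) lies 6 mm ahead of it; y points along the fingers, z is the direction in which the jaws open and shut, and the axes are right-handed (so a half turn about y gives the same grasp; the last joint's range is limited). The gripper opens to 92 mm and grips with 3 to 60 N. Pads are 20 mm wide; open, the fingers measure 128 mm over their backs; the gripper's body (75 mm by 189 mm) begins 69 mm behind the grasp point.
Start: joints at [1.124, 0.158, 1.597, -0, 1.386, -0.21], TCP at [0.135, 0.559, 0.24] pointing down, gripper open.
Joint ranges: [-2.91, 2.91], [-0.94, 2.29], [0.18, 2.7], [-1.29, 4.43], [0.17, 2.64], [-3, 3]. Speed limits (rad/s): [2.57, 2.57, 3.14, 3.14, 3.14, 3.14].

## Interface

Orientations are given as a unit quaternion [w, x, y, z].
In Python, from bench import readout, snapshot, camera_model, job gives the robot as it stands.
- The arm moves only by the tool step_arm, never from a script. Its arguments are lists of equal length, an entry for each row: "fingers": the closure, from 0 (fully open) to 1 (shut); "linear": the shift along the tool's x, y, z in cm, a list of three; "turn": the turn, a rotation vector about the tool's x, y, z in rad, a list of three. In form: {"fingers": [fingers, ...], "linear": [[dx, dy, dz], ...], "turn": [[rx, ry, rz], ...]}. A call has 1 to 8 rows; each row is the pose to reach, as a shift and turn from the pose commanded when the call began, along the tool's axes at that moment; what a row does not reach only later rows make up. A row lasts 1/8 s, in which the tool goes at most 62.5 mm and 10.7 degrees, less where a joint would pass 70% of its speed; a pose out of reach is approached as far as the arm can. A call with a gripper value outside its range is refused whole. The fingers move at their own pace and stop on an object; the grip force is fixed at half the most. Time passes only in rows, so rows that repeat a pose let the fingers close. It gives the time, the measured TCP pose, the force and the opening at its end, in the units of the state.
- readout.sense(): the state, without advancing time (a new reading comes with each control period).
- snapshot(name): name is "scene" or "top" or "wrist"; returns the picture (420x560x3 uint8, blue, green, red); there is no depth.
- camera_model(name): a dict with "K" (3x3 intrinsics, pixels), "dist_coeffs" ([k1, k2, p1, p2, k3] as OpenCV has them; the pictures are not rectified), "world_from_camera" (4x4, takes a point from camera to world coordinates). Camera axes: x right, y down, z forward; pixel columns grow to the right and rows downward; lengths in m; the calibration is good to about 2 mm. A picture is of the moment at which its call begins: read the wrist's pose just before it. camera_model takes no time and is no camera call; for the wrist camera it gives the pose at the moment of the call.
- job.job_done(): hands the job in, once; it reports no verdict.
The state is a dict: "clock": time; "joint_pos": joint angles; "dq": joint speeds; "tau": joint torques, N m; "eef_pos": TCP position; "ee_rot": TCP orientation; "force": force on the tool from outside, world axes, zero at the start; "ft_torque": the same for the moment, N m; "gripper_width": finger opening in m.
Only numpy, scipy, OpenCV 4.12 (cv2) and the standard library are available. Lean on these libraries where they do the work, as an engineer would, in place of code of your own. Each camera call takes 0.05 s, during which the arm holds its last target.

## Working session

There is one attempt and no reset: what is moved stays moved. The work goes in short steps, Python scripts to look and compute and a tool call to move; the robot and the scene stay as the last step left them, time stands still between calls to the robot, and variables do not carry over. Pictures are saved under pics/ and viewed, and the job is handed in when it is done.

Besides the shell and the picture viewer there is one more tool, called after "Request:" as a command line: name --argument value ..., lists and objects as JSON in quotes. step_arm: Moves the arm, as the interface text tells. Its arguments: {"type":"object","properties":{"fingers":{"type":"array","items":{"type":"number"}},"linear":{"type":"array","items":{"type":"array","items":{"type":"number"}}},"turn":{"type":"array","items":{"type":"array","items":{"type":"number"}}}},"required":["fingers","linear","turn"]}

```bash
mkdir -p pics; ls; python3 - <<'E'
from bench import readout, snapshot, camera_model
import cv2
s=readout.sense()
for k,v in s.items(): print(k,v)
for n in ["top","scene","wrist"]:
    cv2.imwrite(f"pics/{n}0.png",snapshot(n)); m=camera_model(n); print(n,m)
E
```

```text
pics
clock 0.0
joint_pos [ 1.12387257e+00  1.59044510e-01  1.59821288e+00 -9.06489731e-06
  1.38615576e+00 -2.10105949e-01]
dq [ 0.00238708  0.00026187  0.00056848 -0.00057414 -0.00115555  0.00059655]
tau [-6.42141858e-04 -3.85581207e+01 -3.22105730e+01  7.00208754e-02
  3.78598063e-02 -1.37275042e-04]
eef_pos [0.13467875 0.558426   0.2386311 ]
ee_rot [-0.70154506  0.70276553 -0.08373628  0.08332692]
force [-0.14243599 -0.1226528   0.2937889 ]
ft_torque [-0.02799655  0.00562751  0.01923564]
gripper_width 0.09222344931078943
top {'K': array([[502.7628924 ,   0.        , 285.83347192],
       [  0.        , 502.7628924 , 210.27227694],
       [  0.        ,   0.        ,   1.        ]]), 'dist_coeffs': array([0.0091006, 0.       , 0.       , 0.       , 0.       ]), 'world_from_camera': array([[-1.84987371e-04, -9.96569122e-01,  8.27644243e-02,
         4.82132317e-01],
       [-9.99991315e-01,  5.28950225e-04,  4.13401894e-03,
         1.81069977e-02],
       [-4.16361388e-03, -8.27629407e-02, -9.96560565e-01,
         1.24754557e+00],
       [ 0.00000000e+00,  0.00000000e+00,  0.00000
[... 382 characters left out ...]
[ 0.59893962, -0.47824987,  0.6422993 , -0.53891549],
       [ 0.00431681, -0.80013799, -0.59980044,  0.61456777],
       [ 0.        ,  0.        ,  0.        ,  1.        ]])}
wrist {'K': array([[328.22665516,   0.        , 286.9915808 ],
       [  0.        , 328.22665516, 212.11176126],
       [  0.        ,   0.        ,   1.        ]]), 'dist_coeffs': array([-0.00259464,  0.        ,  0.        ,  0.        ,  0.        ]), 'world_from_camera': array([[ 0.23445161,  0.94389291,  0.2325911 ,  0.07070032],
       [ 0.97212632, -0.22722498, -0.0577861 ,  0.57408999],
       [-0.00169338,  0.23965597, -0.9708564 ,  0.38420585],
       [ 0.        ,  0.        ,  0.        ,  1.        ]])}
```

View pics/top0.png

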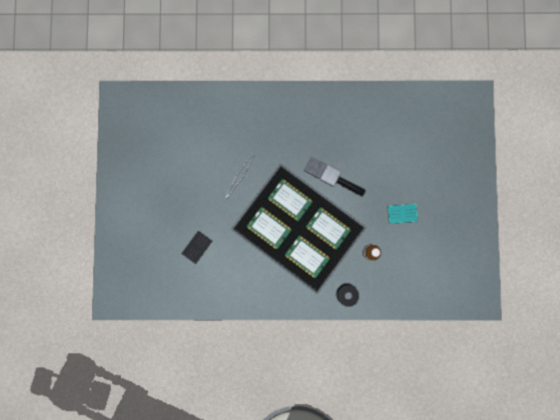

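View pics/scene0.png

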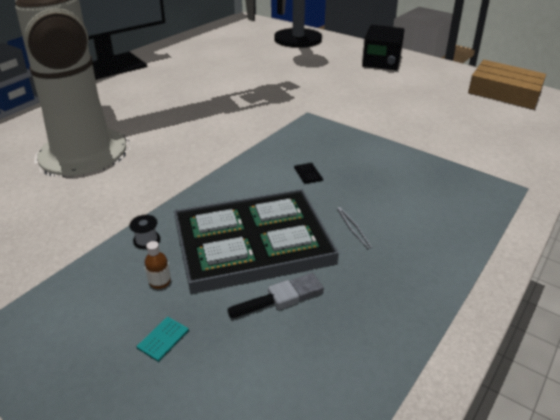

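View pics/wrist0.png

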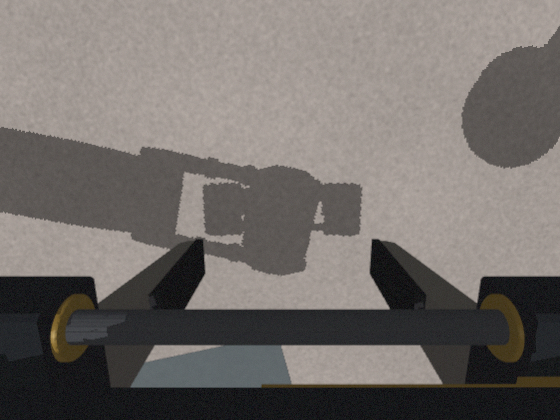

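The top view shows the tray near (300,228), with covers near (291,200), (329,228), (269,228) and (307,257). The tweezers are at (240,176), the brush at (335,177), the bottle at (373,252) and the spool at (347,294). The look-alikes are at (197,247) and (403,214). Next I'll measure the covers.

```bash
cat > h.py <<'E'
import numpy as np, cv2
from bench import readout, snapshot, camera_model
from scipy.spatial.transform import Rotation as R
def ray(m,uv,z):
    p=cv2.undistortPoints(np.array(uv,float).reshape(-1,1,2),m["K"],m["dist_coeffs"]).reshape(-1,2)
    T=m["world_from_camera"]; d=np.c_[p,np.ones(len(p))]@T[:3,:3].T; o=T[:3,3]
    return o+d*((z-o[2])/d[:,2])[:,None]
def rot(s): 
    w,x,y,z=s["ee_rot"]; return R.from_quat([x,y,z,w])
E
python3 - <<'E'
from h import *
im=cv2.imread("pics/top0.png"); m=camera_model("top")
print(rot(readout.sense()).as_matrix().round(3))
c=im[150:300,220:375]; cv2.imwrite("pics/topc.png",cv2.resize(c,None,fx=5,fy=4.0*1,interpolation=cv2.INTER_CUBIC)[:600,:800])
b,g,r=[im[:,:,i].astype(int) for i in range(3)]
mask=((np.minimum(np.minimum(b,g),r)>120)).astype(np.uint8); roi=np.zeros_like(mask); roi[165:290,235:362]=1; mask*=roi
mask=cv2.morphologyEx(mask,cv2.MORPH_CLOSE,np.ones((3,3)))
n,l,st,ce=cv2.connectedComponentsWithStats(mask)
for i in range(1,n):
    if st[i,4]>200:
        cn=cv2.findContours((l==i).astype(np.uint8),0,1)[0][0]; rc=cv2.minAreaRect(cn)
        bx=ray(m,cv2.boxPoints(rc),.0345); e=[(np.linalg.norm(bx[k]-bx[k-1])).round(4) for k in range(4)]
        d=bx[0]-bx[3] if e[0]>e[1] else bx[1]-bx[0]
        print(st[i,4],ce[i].round(1),"cent",ray(m,[ce[i]],.0345)[0].round(4),"box",bx.mean(0).round(4),e[:2],np.degrees(np.arctan2(d[1],d[0])).round(1))
d=(np.max(im,2)<60).astype(np.uint8); d[:150]=0;d[300:]=0;d[:,:225]=0;d[:,372:]=0
mk=cv2.morphologyEx(((np.max(im,2)<45)).astype(np.uint8)*0+d,cv2.MORPH_OPEN,np.ones((3,3)))
n,l,st,ce=cv2.connectedComponentsWithStats(mk); i=1+np.argmax(st[1:,4])
rc=cv2.minAreaRect(cv2.findContours((l==i).astype(np.uint8),0,1)[0][0]); bx=ray(m,cv2.boxPoints(rc),.028); print("tray",rc,bx.round(3),bx.mean(0),[np.linalg.norm(bx[k]-bx[k-1]) for k in range(2)])
E
```

```text
[[ 0.972 -0.001  0.235]
 [-0.235 -0.001  0.972]
 [-0.    -1.    -0.001]]
1137 [247.9 184.5] cent [0.6458 0.1154 0.0345] box [0.6253 0.1004 0.0345] [np.float64(0.1369), np.float64(0.0927)] 0.5
1389 [335.8 188.1] cent [ 0.6368 -0.0983  0.0345] box [ 0.6252 -0.0743  0.0345] [np.float64(0.1368), np.float64(0.1706)] -90.1
582 [289.3 198.6] cent [0.6112 0.0147 0.0345] box [0.6131 0.0171 0.0345] [np.float64(0.0806), np.float64(0.0463)] 53.0
595 [267.9 226.9] cent [0.5426 0.0664 0.0345] box [0.5442 0.0688 0.0345] [np.float64(0.081), np.float64(0.0464)] 52.7
586 [327.8 227.3] cent [ 0.5416 -0.0782  0.0345] box [ 0.5437 -0.0756  0.0345] [np.float64(0.0812), np.float64(0.0461)] 53.0
2139 [259.7 270.7] cent [0.4376 0.0857 0.0345] box [0.4598 0.0564 0.0345] [np.float64(0.1769), np.float64(0.1314)] 90.0
963 [348.1 269.3] cent [ 0.4408 -0.126   0.0345] box [ 0.4574 -0.1092  0.0345] [np.float64(0.1265), np.float64(0.0963)] -0.3
600 [306.5 255.8] cent [ 0.473  -0.0265  0.0345] box [ 0.4745 -0.0236  0.0345] [np.float64(0.0813), np.float64(0.0462)] 53.2
tray ((298.2679443359375, 228.01329040527344), (103.59935760498047, 78.45098876953125), 36.52885437011719) [[ 0.539  0.151  0.028]
 [ 0.693  0.037  0.028]
 [ 0.542 -0.165  0.028]
 [ 0.39  -0.051  0.028]] [ 0.54100211 -0.00672656  0.028     ] [np.float64(0.24991836847091578), np.float64(0.1916316358116888)]
```

View pics/topc.png

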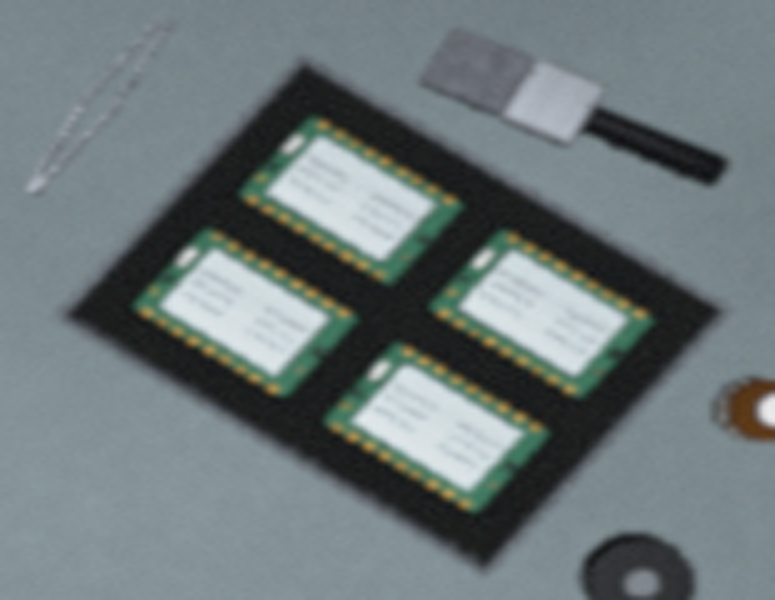

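```bash
python3 - <<'E'
from h import *
im=cv2.imread("pics/top0.png"); m=camera_model("top")
g=cv2.resize(im,None,fx=4,fy=4,interpolation=cv2.INTER_CUBIC)
mn=g.min(2); mask=(mn>115).astype(np.uint8)
mask=cv2.morphologyEx(cv2.morphologyEx(mask,cv2.MORPH_CLOSE,cv2.getStructuringElement(2,(7,7))),cv2.MORPH_OPEN,cv2.getStructuringElement(2,(39,39)))
C=[]
for cx,cy in [(291,200),(269,228),(329,228),(307,257)]:
    n,l,st,ce=cv2.connectedComponentsWithStats(mask); i=l[cy*4,cx*4]
    cn=cv2.findContours((l==i).astype(np.uint8),0,1)[0][0]; rc=cv2.minAreaRect(cn)
    bx=ray(m,(cv2.boxPoints(rc)-1.5)/4,.0345); C.append(bx.mean(0))
    print(rc[2],bx.mean(0).round(4),[np.linalg.norm(bx[k]-bx[k-1]).round(4) for k in range(2)])
C=np.array(C); print("mean",C.mean(0))
a=np.radians(53.1);u=np.array([np.cos(a),np.sin(a)]);v=np.array([u[1],-u[0]])
for su in(1,-1):
  for sv in(1,-1): print(su,sv,(C.mean(0)[:2]+su*.058*u+sv*.043*v).round(4))
E
```

```text
36.38435363769531 [0.6108 0.0145 0.0345] [np.float64(0.0741), np.float64(0.0471)]
37.0565299987793 [0.5419 0.0662 0.0345] [np.float64(0.0748), np.float64(0.0472)]
36.656105041503906 [ 0.5413 -0.0788  0.0345] [np.float64(0.0737), np.float64(0.0472)]
36.02737045288086 [ 0.472  -0.0272  0.0345] [np.float64(0.0735), np.float64(0.047)]
mean [ 0.54149345 -0.00631548  0.0345    ]
1 1 [0.6107 0.0142]
1 -1 [0.5419 0.0659]
-1 1 [ 0.5411 -0.0785]
-1 -1 [ 0.4723 -0.0269]
```

Request:
step_arm --fingers '[1,1,1,1,1,1,1,1]' --linear '[[4.5,0.9,-3.7],[9,1.8,-7.4],[13.5,2.7,-11.1],[18,3.6,-14.8],[22.5,4.5,-18.5],[27,5.4,-22.2],[31.5,6.3,-25.9],[36,7.2,-29.6]]' --turn '[[0,0.18,0],[0,0.36,0],[0,0.54,0],[0,0.72,0],[0,0.9,0],[0,1.08,0],[0,1.26,0],[0,1.44,0]]'

```text
clock: 1.15
eef_pos: [0.4162, 0.185, 0.1673]
ee_rot: [-0.471, 0.471, -0.527, 0.527]
force: [1.2, -0.1, -0.3]
gripper_width: 0.0138
```

```bash
cat >> h.py <<'E'
a=np.radians(53.1);u=np.array([np.cos(a),np.sin(a),0]);v=np.array([u[1],-u[0],0])
COV=dict(A=(.6107,.0142),B=(.5419,.0659),C=(.5411,-.0785),D=(.4723,-.0269))
def go(cov,off,z):
    s=readout.sense(); Rm=rot(s); t=np.r_[COV[cov],z]+off*u
    x=Rm.as_matrix()[:,0]; print("clock",round(s["clock"],2),"eef",s["eef_pos"].round(4),"F",s["force"].round(2),"yaw",np.degrees(np.arctan2(x[1],x[0])).round(2))
    want=R.from_matrix(np.c_[-u,[0,0,-1],np.cross(-u,[0,0,-1])])
    print("shift cm",(Rm.inv().apply(t-s["eef_pos"])*100).round(2),"turn",(Rm.inv()*want).as_rotvec().round(3))
E
python3 -c "
from h import *
go('B',-.024,.10)"
```

```text
clock 1.15 eef [0.4162 0.185  0.1673] F [ 1.17 -0.08 -0.32] yaw -96.42
shift cm [12.5   6.73 12.6 ] turn [-0.     0.532 -0.   ]
```

Request:
step_arm --fingers '[1,1,1,1,1]' --linear '[[4.2,1.7,4.2],[8.3,3.4,8.4],[12.5,5,12.6],[12.5,6.5,12.6],[12.5,6.5,12.6]]' --turn '[[0,0.18,0],[0,0.36,0],[0,0.53,0],[0,0.53,0],[0,0.53,0]]'

```text
clock: 1.78
eef_pos: [0.5256, 0.0496, 0.1008]
ee_rot: [0.318, -0.32, 0.632, -0.63]
force: [-0.1, 1.5, -0.2]
gripper_width: 0.0004
```

```bash
python3 -c "
from h import *
go('B',-.024,.065)
cv2.imwrite('pics/w1.png',snapshot('wrist'))"
```

```text
clock 1.77 eef [0.5256 0.0496 0.1008] F [-0.06  1.52 -0.22] yaw -126.4
shift cm [0.12 3.58 0.34] turn [0.004 0.009 0.002]
```

View pics/w1.png

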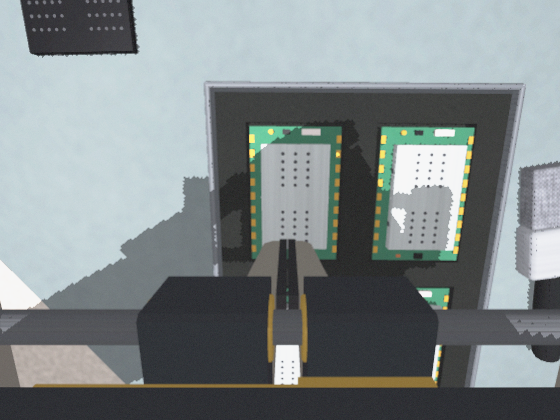

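The wrist view shows cover B at x 260–330, y 143–250, with the shut fingertips over its lower end at (288,242). I'll descend to just above it.

Request:
step_arm --fingers '[1,1,1,1,1]' --linear '[[0.1,1.8,0.2],[0.1,3.6,0.3],[0.1,3.7,0.3],[0.1,3.7,0.3],[0.1,3.7,0.3]]' --turn '[[0,0.01,0],[0,0.01,0],[0,0.01,0],[0,0.01,0],[0,0.01,0]]'

```text
clock: 2.45
eef_pos: [0.5298, 0.0465, 0.0662]
ee_rot: [-0.316, 0.315, -0.633, 0.633]
force: [1.0, -0.4, 1.1]
gripper_width: 0.0005
```

```bash
python3 -c "
from h import *
go('B',-.024,.058)
cv2.imwrite('pics/w2.png',snapshot('wrist'))
go('B',-.024,.058)
"
```

```text
clock 2.45 eef [0.5298 0.0465 0.0662] F [ 0.95 -0.39  1.12] yaw -127.0
shift cm [ 0.13  0.82 -0.2 ] turn [-0.001 -0.002 -0.001]
clock 2.5 eef [0.5298 0.0465 0.0662] F [-0.02 -0.6   0.24] yaw -127.01
shift cm [ 0.12  0.82 -0.2 ] turn [-0.001 -0.002 -0.001]
```

View pics/w2.png

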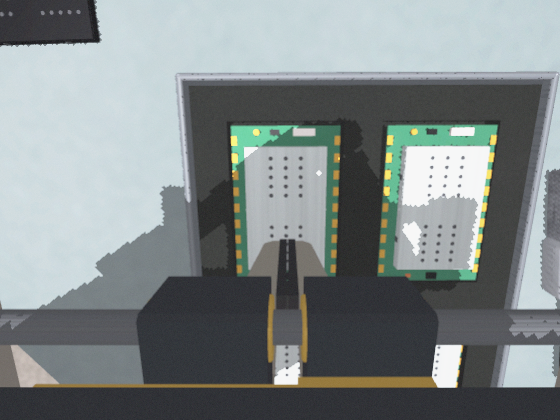

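Fingertips are over the cover's near end (288,243); the far end is visible at y 147. Approaching in small steps.

Request:
step_arm --fingers '[1,1,1,1]' --linear '[[0.1,0.4,-0.2],[0.1,0.4,-0.2],[0.1,0.4,-0.2],[0.1,0.4,-0.2]]' --turn '[[0,0,0],[0,0,0],[0,0,0],[0,0,0]]'

```text
clock: 3.0
eef_pos: [0.5272, 0.0469, 0.0617]
ee_rot: [-0.315, 0.315, -0.633, 0.633]
force: [-0.0, 0.6, -0.0]
gripper_width: 0.0005
```

Request:
step_arm --fingers '[1,1,1]' --linear '[[0,0.1,0],[0,0.1,0],[0,0.1,0]]' --turn '[[0,0,0],[0,0,0],[0,0,0]]'

```text
clock: 3.38
eef_pos: [0.5272, 0.0469, 0.0607]
ee_rot: [-0.316, 0.315, -0.633, 0.633]
force: [0.1, 0.9, 0.4]
gripper_width: 0.0007
```

Request:
step_arm --fingers '[1,1,1]' --linear '[[0,0.1,0],[0,0.1,0],[0,0.1,0]]' --turn '[[0,0,0],[0,0,0],[0,0,0]]'

```text
clock: 3.75
eef_pos: [0.5273, 0.0469, 0.0606]
ee_rot: [-0.315, 0.316, -0.633, 0.633]
force: [-3.4, -0.7, 8.5]
gripper_width: 0.0004
```

Cover B is firm at this end: no travel, and the force jumps at tip height 35.6 mm. I'll check the picture and move to D, which lies along tool +x.

```bash
python3 -c "
from h import *
cv2.imwrite('pics/w3.png',snapshot('wrist'))
"
```

```text
(no output)
```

View pics/w3.png

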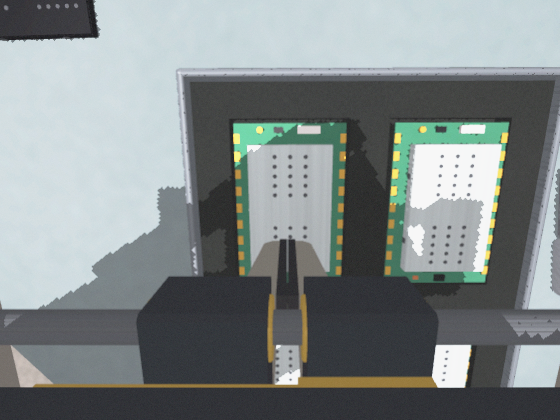

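Request:
step_arm --fingers '[1,1,1,1,1,1,1]' --linear '[[0,-1.2,0],[5.8,-1.2,0],[11.6,-1.2,0],[11.6,-0.7,0],[11.6,-0.3,0],[11.6,-0.3,0],[11.6,-0.3,0]]' --turn '[[0,0,0],[0,0,0],[0,0,0],[0,0,0],[0,0,0],[0,0,0],[0,0,0]]'

```text
clock: 4.68
eef_pos: [0.4578, -0.045, 0.0627]
ee_rot: [-0.316, 0.316, -0.633, 0.633]
force: [0.5, 0.3, 1.0]
gripper_width: 0.0008
```

```bash
python3 -c "
from h import *
go('D',-.024,.0595)
"
```

```text
clock 4.67 eef [ 0.4578 -0.045   0.0627] F [0.49 0.3  0.96] yaw -126.92
shift cm [0.08 0.32 0.07] turn [-0. -0. -0.]
```

B's far end stays at y 145, with no rise seen. D next.

Request:
step_arm --fingers '[1,1,1]' --linear '[[0.1,0.1,0],[0.1,0.1,0],[0.1,0.1,0]]' --turn '[[0,0,0],[0,0,0],[0,0,0]]'

```text
clock: 5.05
eef_pos: [0.4567, -0.0464, 0.0616]
ee_rot: [0.315, -0.315, 0.633, -0.633]
force: [0.2, -0.5, 0.5]
gripper_width: 0.0006
```

Request:
step_arm --fingers '[1,1,1]' --linear '[[0,0.1,0],[0,0.1,0],[0,0.1,0]]' --turn '[[0,0,0],[0,0,0],[0,0,0]]'

```text
clock: 5.42
eef_pos: [0.4567, -0.0465, 0.0606]
ee_rot: [-0.315, 0.315, -0.633, 0.633]
force: [-0.4, -0.1, -0.2]
gripper_width: 0.001
```

Request:
step_arm --fingers '[1,1,1]' --linear '[[0,0.1,0],[0,0.1,0],[0,0.1,0]]' --turn '[[0,0,0],[0,0,0],[0,0,0]]'

```text
clock: 5.8
eef_pos: [0.4567, -0.0465, 0.0596]
ee_rot: [-0.315, 0.315, -0.633, 0.633]
force: [0.2, -0.2, 0.2]
gripper_width: 0.0004
```

Request:
step_arm --fingers '[1,1,1]' --linear '[[0,0.1,0],[0,0.1,0],[0,0.1,0]]' --turn '[[0,0,0],[0,0,0],[0,0,0]]'

```text
clock: 6.18
eef_pos: [0.4568, -0.0465, 0.0592]
ee_rot: [0.315, -0.316, 0.633, -0.633]
force: [-1.3, 0.1, 6.5]
gripper_width: 0.0002
```

```bash
python3 -c "
from h import *
cv2.imwrite('pics/w4.png',snapshot('wrist')); go('D',-.024,.0585)
"
```

```text
clock 6.22 eef [ 0.4568 -0.0466  0.0592] F [-1.78  0.66  6.65] yaw -127.01
shift cm [-0.1   0.07  0.06] turn [ 0.    -0.002  0.   ]
```

View pics/w4.png

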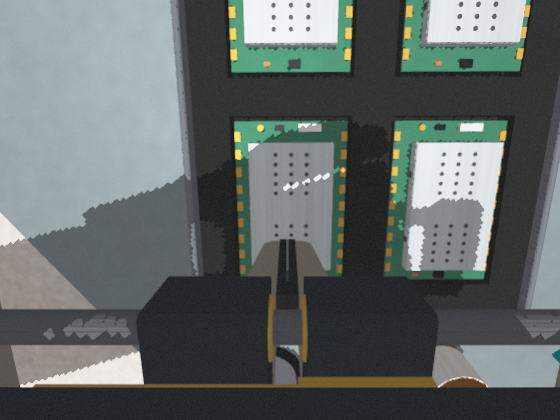

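D is also firm at tip height 34.2 mm, with cover and board proportions as for B (cover top edge x 248–334, y 142). On to C at tool +z.

Request:
step_arm --fingers '[1,1,1,1,1,1]' --linear '[[-0.1,-1.2,0],[-0.1,-1.2,4.4],[-0.1,-1.2,8.6],[-0.1,-0.6,8.6],[-0.1,-0.4,8.6],[-0.1,-0.4,8.6]]' --turn '[[0,0,0],[0,0,0],[0,0,0],[0,0,0],[0,0,0],[0,0,0]]'

```text
clock: 6.98
eef_pos: [0.5247, -0.0965, 0.0622]
ee_rot: [0.315, -0.316, 0.633, -0.632]
force: [-0.2, 0.7, -0.2]
gripper_width: 0.0005
```

```bash
python3 -c "
from h import *
go('C',-.024,.0595)
"
```

```text
clock 6.97 eef [ 0.5247 -0.0965  0.0622] F [-0.19  0.73 -0.22] yaw -126.98
shift cm [-0.02  0.27  0.23] turn [ 0.002 -0.001  0.   ]
```

Request:
step_arm --fingers '[1,1,1]' --linear '[[0,0.1,0],[0,0.1,0],[0,0.1,0]]' --turn '[[0,0,0],[0,0,0],[0,0,0]]'

```text
clock: 7.35
eef_pos: [0.5259, -0.0974, 0.0617]
ee_rot: [-0.316, 0.315, -0.633, 0.633]
force: [-0.5, 0.4, 0.2]
gripper_width: 0.0001
```

Request:
step_arm --fingers '[1,1,1]' --linear '[[0,0.1,0],[0,0.1,0],[0,0.1,0]]' --turn '[[0,0,0],[0,0,0],[0,0,0]]'

```text
clock: 7.72
eef_pos: [0.5259, -0.0975, 0.0606]
ee_rot: [0.315, -0.315, 0.633, -0.633]
force: [0.4, -1.0, -0.2]
gripper_width: 0.0006
```

Request:
step_arm --fingers '[1,1,1]' --linear '[[0,0.1,0],[0,0.1,0],[0,0.1,0]]' --turn '[[0,0,0],[0,0,0],[0,0,0]]'

```text
clock: 8.1
eef_pos: [0.5259, -0.0974, 0.0596]
ee_rot: [0.315, -0.315, 0.633, -0.633]
force: [-0.4, -0.1, 0.4]
gripper_width: 0.0004
```

Request:
step_arm --fingers '[1,1,1]' --linear '[[0,0.1,0],[0,0.1,0],[0,0.1,0]]' --turn '[[0,0,0],[0,0,0],[0,0,0]]'

```text
clock: 8.48
eef_pos: [0.526, -0.0975, 0.0587]
ee_rot: [-0.315, 0.315, -0.633, 0.633]
force: [-0.6, -0.5, 0.6]
gripper_width: 0.0004
```

```bash
python3 -c "
from h import *
cv2.imwrite('pics/w5.png',snapshot('wrist')); go('C',-.024,.0585)
"
```

```text
clock 8.53 eef [ 0.526  -0.0975  0.0587] F [ 0.51 -1.13  0.94] yaw -127.01
shift cm [-0.03  0.02  0.06] turn [-0.    -0.002 -0.   ]
```

View pics/w5.png

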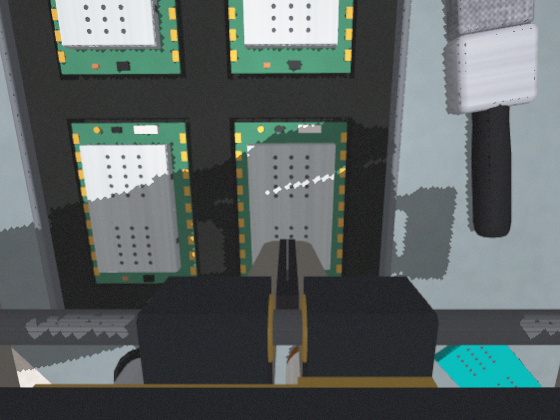

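C's far end is at y 143, x 248–334, and it looks level. Only light force so far, so I'll continue.

Request:
step_arm --fingers '[1,1,1]' --linear '[[0,0.05,0],[0,0.05,0],[0,0.05,0]]' --turn '[[0,0,0],[0,0,0],[0,0,0]]'

```text
clock: 8.9
eef_pos: [0.5261, -0.0975, 0.0584]
ee_rot: [-0.316, 0.315, -0.633, 0.633]
force: [-1.1, 0.6, 4.3]
gripper_width: 0.0
```

Request:
step_arm --fingers '[1,1,1]' --linear '[[0,0.05,0],[0,0.05,0],[0,0.05,0]]' --turn '[[0,0,0],[0,0,0],[0,0,0]]'

```text
clock: 9.28
eef_pos: [0.5262, -0.0976, 0.0583]
ee_rot: [-0.316, 0.315, -0.633, 0.633]
force: [-2.6, 0.5, 8.3]
gripper_width: 0.0006
```

C goes stiff at 33.4 mm. That fits a clipped cover, but also a tipped one. On to A.

Request:
step_arm --fingers '[1,1,1,1,1,1]' --linear '[[0,-1.2,0],[-5.8,-1.2,0],[-11.6,-1.2,0],[-11.6,-0.8,0],[-11.6,-0.5,0],[-11.6,-0.5,0]]' --turn '[[0,0,0],[0,0,0],[0,0,0],[0,0,0],[0,0,0],[0,0,0]]'

```text
clock: 10.02
eef_pos: [0.5948, -0.0057, 0.0621]
ee_rot: [0.315, -0.315, 0.633, -0.633]
force: [-0.2, 0.0, -0.3]
gripper_width: 0.0007
```

```bash
python3 -c "
from h import *
go('A',-.024,.0595)
cv2.imwrite('pics/w6.png',snapshot('wrist'))
"
```

```text
clock 10.03 eef [ 0.5948 -0.0057  0.0621] F [-0.25  0.03 -0.28] yaw -127.09
shift cm [-0.15  0.26  0.08] turn [ 0.001 -0.003  0.001]
```

Request:
step_arm --fingers '[1,1,1]' --linear '[[0,0.1,0],[0,0.1,0],[0,0.1,0]]' --turn '[[0,0,0],[0,0,0],[0,0,0]]'

```text
clock: 10.45
eef_pos: [0.5958, -0.005, 0.0617]
ee_rot: [-0.315, 0.315, -0.633, 0.633]
force: [-0.4, 0.5, -0.0]
gripper_width: 0.0006
```

Request:
step_arm --fingers '[1,1,1]' --linear '[[0,0.1,0],[0,0.1,0],[0,0.1,0]]' --turn '[[0,0,0],[0,0,0],[0,0,0]]'

```text
clock: 10.82
eef_pos: [0.5959, -0.0049, 0.0609]
ee_rot: [-0.316, 0.315, -0.633, 0.633]
force: [-1.3, -0.2, 2.7]
gripper_width: 0.0006
```

Request:
step_arm --fingers '[1,1,1]' --linear '[[0,0.06,0],[0,0.06,0],[0,0.06,0]]' --turn '[[0,0,0],[0,0,0],[0,0,0]]'

```text
clock: 11.2
eef_pos: [0.596, -0.0049, 0.0608]
ee_rot: [-0.315, 0.315, -0.633, 0.633]
force: [-2.7, 0.4, 7.2]
gripper_width: 0.0003
```

```bash
python3 -c "
from h import *
cv2.imwrite('pics/w7.png',snapshot('wrist'))
go('A',-.024,.0595)
a=cv2.imread('pics/w6.png');b=cv2.imread('pics/w7.png');c=cv2.imread('pics/w4.png');d=cv2.imread('pics/w5.png')
k=lambda i: cv2.resize(i[110:290,200:370],None,fx=2.3,fy=1.6)
cv2.imwrite('pics/cmp.png',np.vstack([np.hstack([k(a),k(b)]),np.hstack([k(c),k(d)])]))
"
```

```text
clock 11.25 eef [ 0.596  -0.0049  0.0609] F [-2.83 -0.    7.23] yaw -127.0
shift cm [-0.01  0.14  0.03] turn [-0.    -0.002  0.   ]
```

View pics/cmp.png

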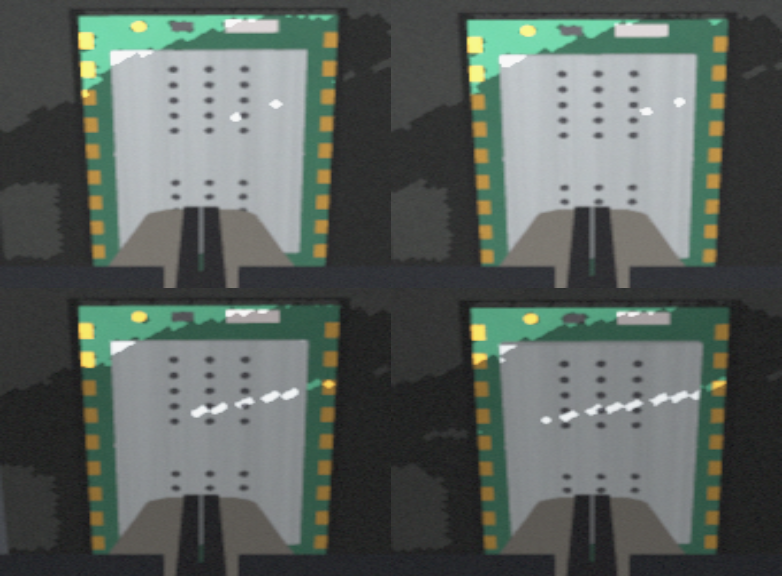

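In the comparison, C's far edge is 204 px wide (498–702) while A and D are about 197 px. So C's far end rose when pressed, and C (at .541,-.0785) rocks. A, B and D are firm. As a check, I'll feel the contact height at C's middle: if C is loose it should be about 2.4 mm above the end's stop.

Request:
step_arm --fingers '[1,1,1,1,1,1,1]' --linear '[[0,-1.2,0],[4.6,-1.2,0],[9.2,-1.2,0],[9.2,-0.8,0],[9.2,-0.3,0],[9.2,-0.3,0],[9.2,-0.3,0]]' --turn '[[0,0,0],[0,0,0],[0,0,0],[0,0,0],[0,0,0],[0,0,0],[0,0,0]]'

```text
clock: 12.12
eef_pos: [0.5408, -0.0776, 0.063]
ee_rot: [0.316, -0.316, 0.633, -0.633]
force: [0.7, -0.8, -0.1]
gripper_width: 0.0009
```

```bash
python3 -c "
from h import *
go('C',0,.0595)
cv2.imwrite('pics/w8.png',snapshot('wrist'))
"
```

```text
clock 12.12 eef [ 0.5408 -0.0776  0.063 ] F [ 0.74 -0.78 -0.1 ] yaw -126.95
shift cm [0.05 0.35 0.08] turn [ 0.    -0.001 -0.   ]
```

View pics/w8.png

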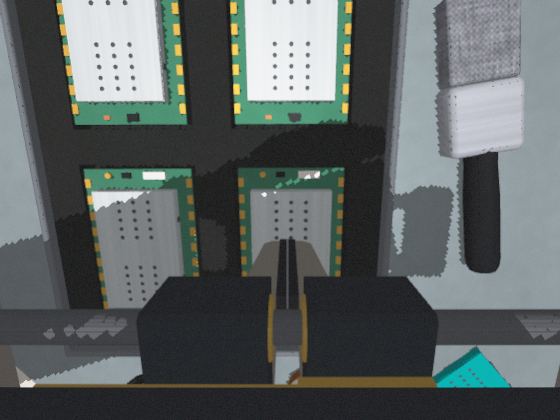

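The fingertips are over the middle of C at (288,243), and the cover's far edge is at y 190. Lowering with fine steps.

Request:
step_arm --fingers '[1,1,1]' --linear '[[0.05,0.1,0.05],[0.05,0.1,0.05],[0.05,0.1,0.05]]' --turn '[[0,0,0],[0,0,0],[0,0,0]]'

```text
clock: 12.55
eef_pos: [0.5405, -0.079, 0.062]
ee_rot: [-0.315, 0.315, -0.633, 0.633]
force: [0.5, -0.2, 0.1]
gripper_width: 0.0006
```

Request:
step_arm --fingers '[1,1,1]' --linear '[[0,0.1,0],[0,0.1,0],[0,0.1,0]]' --turn '[[0,0,0],[0,0,0],[0,0,0]]'

```text
clock: 12.92
eef_pos: [0.5404, -0.079, 0.061]
ee_rot: [0.315, -0.315, 0.633, -0.633]
force: [-0.1, -0.4, 0.2]
gripper_width: 0.0004
```

Request:
step_arm --fingers '[1,1,1]' --linear '[[0,0.1,0],[0,0.1,0],[0,0.1,0]]' --turn '[[0,0,0],[0,0,0],[0,0,0]]'

```text
clock: 13.3
eef_pos: [0.5406, -0.079, 0.0601]
ee_rot: [-0.315, 0.315, -0.633, 0.633]
force: [0.8, -1.0, 0.6]
gripper_width: 0.0006
```

Request:
step_arm --fingers '[1,1,1]' --linear '[[0,0.05,0],[0,0.05,0],[0,0.05,0]]' --turn '[[0,0,0],[0,0,0],[0,0,0]]'

```text
clock: 13.68
eef_pos: [0.5406, -0.0791, 0.06]
ee_rot: [-0.315, 0.315, -0.633, 0.633]
force: [-1.4, 0.8, 5.4]
gripper_width: 0.0002
```

Request:
step_arm --fingers '[1,1,1]' --linear '[[0,0.05,0],[0,0.05,0],[0,0.05,0]]' --turn '[[0,0,0],[0,0,0],[0,0,0]]'

```text
clock: 14.05
eef_pos: [0.5406, -0.079, 0.06]
ee_rot: [-0.315, 0.316, -0.633, 0.633]
force: [-2.9, 1.1, 8.5]
gripper_width: 0.0005
```

The middle is held at 60.0 mm TCP, against 58.4 mm at the end, so C is confirmed loose. Pressing it home.

Request:
step_arm --fingers '[1,1,1,1]' --linear '[[0,0.05,0],[0,0.1,0],[0,0.1,0],[0,0.1,0]]' --turn '[[0,0,0],[0,0,0],[0,0,0],[0,0,0]]'

```text
clock: 14.55
eef_pos: [0.5407, -0.079, 0.0593]
ee_rot: [-0.315, 0.316, -0.633, 0.633]
force: [-4.5, 1.8, 11.0]
gripper_width: 0.0005
```

Request:
step_arm --fingers '[1,1,1,1]' --linear '[[0,0.05,0],[0,0.1,0],[0,0.1,0],[0,0.1,0]]' --turn '[[0,0,0],[0,0,0],[0,0,0],[0,0,0]]'

```text
clock: 15.05
eef_pos: [0.5407, -0.0791, 0.0583]
ee_rot: [-0.315, 0.316, -0.633, 0.633]
force: [-4.3, 1.7, 11.5]
gripper_width: 0.0006
```

It is giving way at about 11–12 N. Continuing to the stop.

Request:
step_arm --fingers '[1,1,1,1]' --linear '[[0,0.05,0],[0,0.1,0],[0,0.1,0],[0,0.1,0]]' --turn '[[0,0,0],[0,0,0],[0,0,0],[0,0,0]]'

```text
clock: 15.55
eef_pos: [0.5407, -0.079, 0.0573]
ee_rot: [-0.315, 0.316, -0.633, 0.633]
force: [-4.3, 1.2, 11.5]
gripper_width: 0.0002
```

Request:
step_arm --fingers '[1,1,1,1]' --linear '[[0,0.05,0],[0,0.1,0],[0,0.1,0],[0,0.1,0]]' --turn '[[0,0,0],[0,0,0],[0,0,0],[0,0,0]]'

```text
clock: 16.05
eef_pos: [0.5407, -0.079, 0.057]
ee_rot: [0.315, -0.316, 0.633, -0.633]
force: [-7.1, 3.4, 16.6]
gripper_width: 0.0005
```

Request:
step_arm --fingers '[1,1,1,1]' --linear '[[0,0.05,0],[0,0.1,0],[0,0.1,0],[0,0.1,0]]' --turn '[[0,0,0],[0,0,0],[0,0,0],[0,0,0]]'

```text
clock: 16.55
eef_pos: [0.5408, -0.0791, 0.057]
ee_rot: [0.315, -0.316, 0.633, -0.633]
force: [-10.5, 3.2, 23.9]
gripper_width: 0.0005
```

It is down 3.0 mm and firm at 24 N. Lifting, then re-testing both ends.

Request:
step_arm --fingers '[1,1,1,1,1]' --linear '[[0,-1.2,0],[2.4,-1.2,0],[2.4,-0.6,0],[2.4,-0.4,0],[2.4,-0.4,0]]' --turn '[[0,0,0],[0,0,0],[0,0,0],[0,0,0],[0,0,0]]'

```text
clock: 17.18
eef_pos: [0.5261, -0.0977, 0.0575]
ee_rot: [0.315, -0.316, 0.633, -0.633]
force: [-0.2, -0.8, -1.0]
gripper_width: 0.0004
```

Request:
step_arm --fingers '[1,1,1]' --linear '[[0,0.1,0],[0,0.1,0],[0,0.1,0]]' --turn '[[0,0,0],[0,0,0],[0,0,0]]'

```text
clock: 17.55
eef_pos: [0.5262, -0.098, 0.0571]
ee_rot: [-0.316, 0.315, -0.633, 0.633]
force: [0.5, 0.9, 1.1]
gripper_width: 0.0006
```

Request:
step_arm --fingers '[1,1,1]' --linear '[[0,0.1,0],[0,0.1,0],[0,0.1,0]]' --turn '[[0,0,0],[0,0,0],[0,0,0]]'

```text
clock: 17.92
eef_pos: [0.5263, -0.0981, 0.057]
ee_rot: [0.316, -0.315, 0.633, -0.633]
force: [-2.8, 1.5, 8.8]
gripper_width: 0.0003
```

The -y end is firm at 57.0 mm, level with the middle. Now the other end.

Request:
step_arm --fingers '[1,1,1,1,1,1]' --linear '[[0,-1.2,0],[-2.4,-1.2,0],[-4.8,-1.2,0],[-4.8,-0.4,0],[-4.8,-0.2,0],[-4.8,-0.2,0]]' --turn '[[0,0,0],[0,0,0],[0,0,0],[0,0,0],[0,0,0],[0,0,0]]'

```text
clock: 18.68
eef_pos: [0.5543, -0.0604, 0.0577]
ee_rot: [0.315, -0.315, 0.633, -0.633]
force: [0.9, -0.1, 0.1]
gripper_width: 0.0002
```

Request:
step_arm --fingers '[1,1,1]' --linear '[[0,0.1,0],[0,0.1,0],[0,0.1,0]]' --turn '[[0,0,0],[0,0,0],[0,0,0]]'

```text
clock: 19.05
eef_pos: [0.5549, -0.0601, 0.0571]
ee_rot: [-0.315, 0.315, -0.633, 0.633]
force: [-0.0, -0.0, 1.6]
gripper_width: 0.0006
```

Request:
step_arm --fingers '[1,1,1]' --linear '[[0,0.1,0],[0,0.1,0],[0,0.1,0]]' --turn '[[0,0,0],[0,0,0],[0,0,0]]'

```text
clock: 19.42
eef_pos: [0.555, -0.0601, 0.057]
ee_rot: [-0.315, 0.316, -0.633, 0.633]
force: [-3.7, -0.3, 8.4]
gripper_width: 0.0004
```

Both ends are firm at the same height. Retreating upward.

Request:
step_arm --fingers '[1,1,1,1,1,1]' --linear '[[0,-4,0],[0,-9,0],[0,-14,0],[0,-18,0],[0,-18,0],[0,-18,0]]' --turn '[[0,0,0],[0,0,0],[0,0,0],[0,0,0],[0,0,0],[0,0,0]]'

```text
clock: 20.18
eef_pos: [0.5544, -0.0596, 0.2349]
ee_rot: [0.315, -0.316, 0.633, -0.632]
force: [-0.4, -0.4, 0.1]
gripper_width: -0.0001
```

```bash
python3 -c "
from h import *
cv2.imwrite('pics/s9.png',snapshot('scene'));s=readout.sense();print(s['clock'],s['eef_pos'],s['force'])
"
```

```text
20.225 [ 0.55403308 -0.0595231   0.23418039] [-0.03120667  0.14176439 -0.42501303]
```

View pics/s9.png

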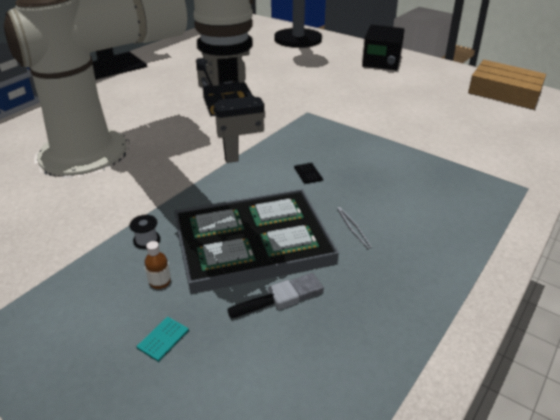

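The arm is clear: fingertip at (232,160), well above the tray. The bottle (157,265), spool (144,230), brush (275,297), tweezers (352,227) and both look-alikes are where they were. Handing in.

```bash
python3 -c "
from bench import job
print(job.job_done())"
```

```text
the job is handed in; nothing more can be done
None
```

I found the loose cover and pressed it home; the job was handed in at about 20 s, with no verdict reported.

**Finding it:** I pressed one end of each cover in turn with the shut fingertips. The covers at about (0.542, 0.066), (0.472, -0.027) and (0.611, 0.014) were firm. The cover at about (0.541, -0.079) rocked: the camera showed its far end rise while its near end was pressed. Its middle also stood 1.6 mm higher than the height where that end stopped.

**Pressing it down:** In its middle it gave at about 11.5 N, went down 3.0 mm and stopped firm at 24 N.

**Last checks:**
- Both ends and the middle of that cover now stop at the same height (TCP at 57.0 mm) under 8 N or more.
- The arm is clear above the tray.
- In the final picture the tray, tweezers, bottle, spool, brush and look-alikes look unmoved.

**What was less certain:** The end press alone did not show the rocking, because force noise hid the light tipping force. I relied on the picture and the height difference, and no check disagreed with them. I pressed only one end of each of the three firm covers.

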